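Click a hand planer's depth wheel up to the roughing mark

TASK

Set the cordless hand planer for its roughing cut: with a fingertip, flick the lobed depth wheel on its nose round clockwise (seen from above) to exactly the click where the wheel's raised pointer ridge lines up with the one long tick of the scale, without ever running past that click. Nothing is gripped or lifted: touch the wheel gently, do not pinch it, leave the planer standing where it is, and leave the chisel, the glue bottle and the notched block alone.

Things in the scene. Friction and masses are not known exactly. Their poses are not given: they have to be found in the camera images.
- planer: Grey-black cordless hand planer, 340 mm long, 3.2 kg, loose on its flat sole (8 N sideways at the nose shifts it). Origin on the bench below the depth wheel's axis; x to its rear, y to its left, z up. Nose ends at x = -76 mm, 96 mm wide; under the wheel a round white scale plate (radius 54 mm, top z = 82 mm). Motor housing (114 mm high) starts at x = 68 mm, handle (173 mm high) at x = 90 mm.
- depth_wheel (a joint): Turn of the depth wheel about its upright axis, rad, growing clockwise seen from above. A spring detent holds it at clicks every 0.4189 rad (24 degrees): click n = n x 0.4189, n = 0 to 10, a tick of the scale at each. The long tick is click 8 (3.351 rad); it starts in click 1 to 5. About 2 N at a lobe moves it on; past halfway it snaps on into the next click and stays.
- wheel_hub (a point): Centre of the wheel's flat top, on its axis, 106 mm above the bench (a 6 mm high grey cap covers it; nothing stands above). Wheel: black, z = 86 to 106 mm, core radius 25 mm, with five radial finger lobes 72 degrees apart, 7 mm wide, reaching to radius 37 mm, full height. Gaps between lobes are open from above and outside, 32 mm wide at radius 31 mm, 39 mm at the tips.
- pointer_end (a point): Outer end of the white raised pointer ridge (21 x 5 mm, radial) on top of one of the five lobes, at radius 36 mm, 107 mm above the bench; turns with the wheel. The other lobes stand every 72 degrees from it and have no ridge.
- long_tick (a point): Middle of the scale's one long tick (black, radial, 13.5 x 5 mm, radius 40 to 53 mm; the ten others are 6 x 2 mm, 24 degrees apart) on the scale plate, at radius 47 mm from the wheel's axis, 83 mm above the bench. Does not turn with the wheel. The pointer ridge must end up pointing at it.
- glue: Bystander: closed glue bottle, 62 mm across, 175 mm high, standing free in front of the planer's right side. Origin at the centre of its foot.
- chisel: Bystander: bench chisel lying on the bench to the right of the planer, 295 mm long, 29 mm high, blade towards its x. Origin on the bench below the blade's neck.
- lap_block: Bystander: softwood offcut with a half-lap notch, 95 x 160 x 45 mm, lying on the bench in front of the planer's nose. Origin at the centre of its underside.

How it is judged:
By the outcome, as a careful person would: the job done as asked, in the order asked, and still so for the second after the job is handed in, with the robot touching nothing.
It also fails if it takes over 72 s, if anything falls off the work surface, if the arm or the gripper's body presses on something with over 40 N, if the wrist force passes 120 N, or if a joint passes its speed limit or range.

ROBOT

A 6-joint arm with a two-finger parallel gripper is mounted at the origin on the work surface. World frame = base frame: x ahead of the robot, y to its left, z up, the work surface at z = 0. Lengths are in mm, angles in rad, forces in N, time in s.
With the tool pointing down it reaches from about 325 to 925 mm from the base axis. Payload 3.1 kg.
Tool frame: the origin (TCP) lies at the very end of the fingers, on their centre line; the grasp point (between the pads) lies 19 mm behind it; z points along the fingers, y is the line along which they close (so a half turn about z gives the same grasp; the last joint's range is limited). The gripper opens to 85 mm and grips with 20 to 120 N. Pads are 22 mm wide; open, the fingers measure 114 mm over their backs; the gripper's body (76 mm by 85 mm) begins 54 mm behind the grasp point. The pads swing forward as they close: fully open they stand 13 mm farther back than shut.
Start: joints at [1.1, 0.217, 1.613, -0, 1.311, -0.112], TCP at [219.452, 585.218, 231.3] pointing down, gripper open.
Joint ranges: [-2.75, 2.75], [-0.78, 2.1], [0.31, 2.55], [-1.13, 4.27], [0.13, 2.63], [-2.58, 2.58]. Speed limits (rad/s): [2.79, 2.79, 3.14, 3.14, 3.14, 3.14].

INTERFACE

Orientations are given as a unit quaternion [x, y, z, w].
In Python, from plant import state, vision, job gives the robot as it stands. The module is installed in compiled form; this text tells all that it offers.
- The arm moves only by the tool carry_out, never from a script. Its argument "steps" is a list of rows, each a list of 7 numbers: the shift along the tool's x, y, z in units of 25 mm (1.0 is 25 mm), then the turn, a rotation vector about the tool's x, y, z in units of 5 degrees (1.0 is 5 degrees), then the closure, from -1 (fully open) to 1 (shut). A call has 1 to 5 rows; each row is the pose to reach, as a shift and turn from the pose commanded when the call began, along the tool's axes at that moment; what a row does not reach only later rows make up. A row lasts 1/12 s, in which the tool goes at most 41.7 mm and 7.16 degrees, less where a joint would pass 70% of its speed; a pose out of reach is approached as far as the arm can. A call with a gripper value outside its range is refused whole. The fingers move at their own pace and stop on an object; "squeeze" is the grip in N (left out, the last holds). Time passes only in rows, so rows that repeat a pose let the fingers close. It gives the time, the measured TCP pose, the force, the opening and the grip force at its end, in the units of the state.
- state(): the state, without advancing time (a new reading comes with each control period).
- vision.capture(name): name is "scene" or "top"; returns the picture (400x640x3 uint8, red, green, blue); there is no depth.
- vision.camera_model(name): a dict with "fov_y" (degrees; the focal length in pixels is half the picture's height over the tangent of half this angle, whatever the lens; pixels are square), "cx", "cy" (the principal point, pixels), "cam_to_world" (4x4, takes a point from camera to world coordinates). Camera axes: x right, y down, z forward; pixel columns grow to the right and rows downward; lengths in mm; the calibration is good to about 2 mm. A picture is of the moment at which its call begins. camera_model takes no time and is no camera call.
- job.job_done(): hands the job in; it is judged then, once.
The state is a dict: "t": time; "q": joint angles; "dq": joint speeds; "tau": joint torques, N m; "ee_pos": TCP position; "tool_rot": TCP orientation; "force": force on the tool from outside, world axes, zero at the start; "ft_torque": the same for the moment, N m; "grip_width": finger opening in mm; "grasp_force": force on a finger pad.
Only numpy, scipy, OpenCV 4.12 (cv2) and the standard library are available. Lean on these libraries where they do the work, as an engineer would, in place of code of your own. Each camera call takes 0.05 s, during which the arm holds its last target. There are 200 camera calls.

## Working session

There is one attempt and no reset: what is moved stays moved. The work goes in short steps, Python scripts to look and compute and a tool call to move; the robot and the scene stay as the last step left them, time stands still between calls to the robot, and variables do not carry over. Pictures are saved under pics/ and viewed, at most 10 in all, crops included, and the job is handed in when it is done.

Besides the shell and the picture viewer there is one more tool, called as a command line: name --pt "numbers of a row" for each row, then --argument value for the rest. carry_out: Moves the arm, as the interface text tells. Its arguments: {"type":"object","properties":{"steps":{"type":"array"},"squeeze":{"type":"number"}},"required":["steps"]}

```bash
mkdir -p pics; python3 - <<'E'
from plant import state, vision
import cv2,numpy as np
s=state();print(s)
for n in("scene","top"):
    im=vision.capture(n);cv2.imwrite(f"pics/{n}0.png",im[:,:,::-1]);m=vision.camera_model(n);print(n,m)
E
```

```text
{'t': 0.0, 'q': array([ 1.09978399e+00,  2.17785026e-01,  1.61493347e+00, -3.20951118e-05,
        1.31132294e+00, -1.12187851e-01]), 'dq': array([-0.00033649, -0.00055248,  0.00039603, -0.00192987, -0.00047889,
        0.00075802]), 'tau': array([ 8.29315977e-04, -3.96857965e+01, -3.03850973e+01, -2.19003796e-04,
        9.76279291e-03,  6.27291755e-06]), 'ee_pos': array([219.08741679, 584.46023537, 229.94949131]), 'tool_rot': array([ 1.78447076e-01,  9.83948750e-01, -1.17715991e-03, -3.37143127e-04]), 'force': array([-0.15368526, -0.49795927,  0.22258378]), 'ft_torque': array([ 0.02208526,  0.00814884, -0.00687192]), 'grasp_force': 0.0, 'grip_width': 85.35022791378773}
scene {'fov_y': 47.047805543454345, 'cx': 315.86215735699636, 'cy': 199.77253807722255, 'cam_to_world': array([[ 1.23224197e-01,  6.63004514e-01, -7.38404234e-01,
         1.32220073e+03],
       [ 9.92377524e-01, -8.35454503e-02,  9.05925366e-02,
        -1.15838463e+02],
       [-1.62705356e-03, -7.43938958e-01, -6.68245599e-01,
         7.28417001e+02],
       [ 0.00000000e+00,  0.00000000e+00,  0.00000000e+00,
         1.00000000e+00]])}
top {'fov_y': 57.55872161439805, 'cx': 320.3306639749113, 'cy': 204.50829150811103, 'cam_to_world': array([[-2.61398713e-03, -9.81152030e-01,  1.93219720e-01,
         4.37519295e+02],
       [-9.99970611e-01,  1.17206684e-03, -7.57652763e-03,
        -4.46039378e+01],
       [ 7.20725904e-03, -1.93233847e-01, -9.81126259e-01,
         8.01182773e+02],
       [ 0.00000000e+00,  0.00000000e+00,  0.00000000e+00,
         1.00000000e+00]])}
```

View pics/top0.png

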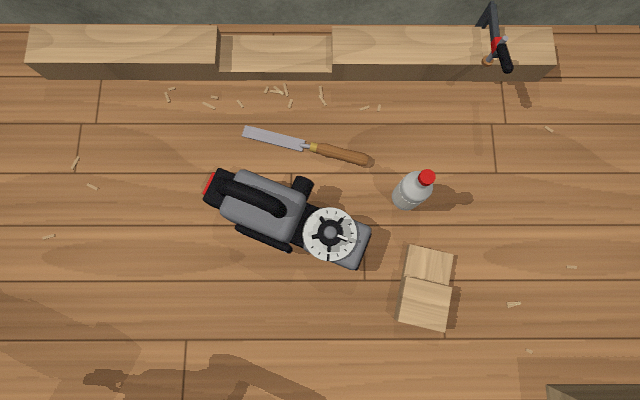

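View pics/scene0.png

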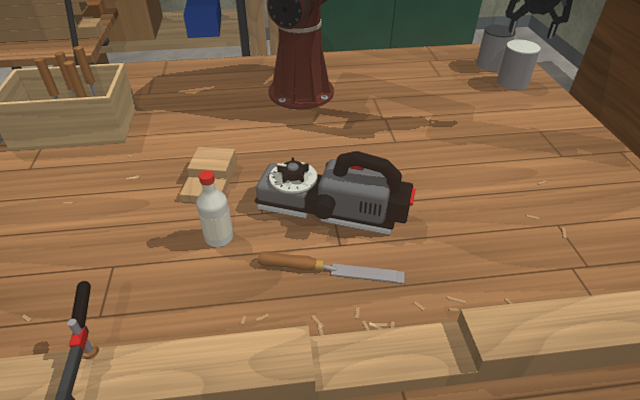

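Top: wheel hub at about (330,233), the planer's rear to the upper left, glue at (412,190), block at (427,288). Scene: hub at about (292,167). Next I'll enlarge both.

```bash
python3 - <<'E'
import cv2,numpy as np
a=cv2.imread("pics/top0.png")[198:268,295:365];b=cv2.imread("pics/scene0.png")[145:205,255:330]
r=lambda i:cv2.resize(i,(400*i.shape[1]//75,400*i.shape[0]//75) if 0 else (i.shape[1]*5+0,i.shape[0]*5),interpolation=cv2.INTER_CUBIC)
a,b=r(a),r(b); c=np.zeros((350,725,3),np.uint8); c[:350,:350]=a; c[:300,350:725]=b
cv2.imwrite("pics/c0.png",c)
E
```

```text
(no output)
```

View pics/c0.png

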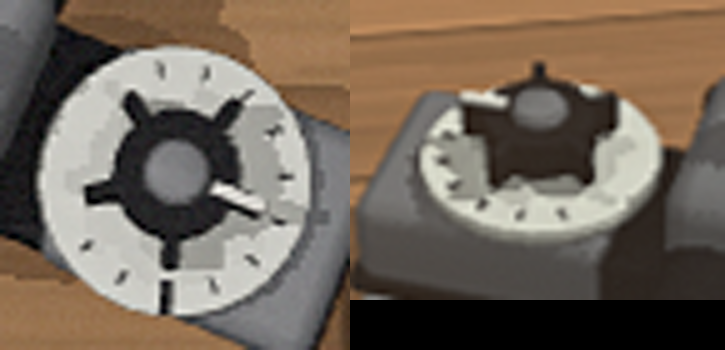

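```bash
cat > h.py <<'E'
import numpy as np
from plant import state, vision
def ray(n,u,v):
    m=vision.camera_model(n);f=200/np.tan(np.radians(m["fov_y"])/2);T=m["cam_to_world"]
    return T[:3,3],T[:3,:3]@np.array([(u-m["cx"])/f,(v-m["cy"])/f,1])
def onz(n,u,v,z):
    o,d=ray(n,u,v);return o+d*(z-o[2])/d[2]
def tri(p,q):
    (o,d),(a,b)=ray("top",*p),ray("scene",*q)
    s=np.linalg.lstsq(np.c_[d,-b],a-o,rcond=None)[0];return o+d*s[0],a+b*s[1]
def proj(n,P):
    m=vision.camera_model(n);f=200/np.tan(np.radians(m["fov_y"])/2);T=m["cam_to_world"]
    c=T[:3,:3].T@(np.array(P)-T[:3,3]);return np.array([m["cx"],m["cy"]])+f*c[:2]/c[2]
E
python3 - <<'E'
from h import *
print(tri((330.2,232),(293,166.4)))
C=lambda x,y:(295+x/5,198+y/5)
h=onz("top",*C(176,170),112);p=onz("top",*C(262,207),107)
tk=[(160,70),(208,73),(250,97),(275,130),(287,178),(280,220),(253,260),(213,285),(166,296),(122,278),(86,245)]
t=np.array([onz("top",*C(*x),83) for x in tk])
# circle fit of ticks (short mids)
A=np.c_[2*t[:,:2],np.ones(11)];x=np.linalg.lstsq(A,(t[:,:2]**2).sum(1),rcond=None)[0];c=x[:2]
print("hub",h,"tickcentre",c,"r",np.sqrt(x[2]+c@c))
an=lambda v:np.degrees(np.arctan2(v[1],v[0]))
print("ticks",[round(an(q[:2]-c)) for q in t])
for nm,q in dict(pt=(262,207),pin=(215,187)).items():
    P=onz("top",*C(*q),107);print(nm,P,an(P[:2]-h[:2]),an(P[:2]-c),np.linalg.norm(P[:2]-h[:2]))
for nm,q in dict(l1=(243,98),l2=(128,97),l3=(90,194),l4=(171,265)).items():
    P=onz("top",*C(*q),106);print(nm,P,an(P[:2]-h[:2]),np.linalg.norm(P[:2]-h[:2]))
g=onz("top",427,177,175);print("glue top",g,"foot",onz("top",405,203,0), "scene glue foot",onz("scene",217,240,0),onz("scene",207,177,175))
for q in((443,331),(454,248),(413,244)):print(onz("top",*q,45))
s=state();from scipy.spatial.transform import Rotation as R
print(R.from_quat(s["tool_rot"]).as_matrix().round(3))
E
```

```text
(array([520.5015055 , -68.71265124, 107.37294798]), array([520.55600142, -68.02478146, 107.35556358]))
hub [519.94809303 -68.55186904 112.        ] tickcentre [519.74689628 -69.25100967] r 44.403760164965114
ticks [8, -17, -42, -64, -89, -111, -136, -161, 175, 151, 126]
pt [ 506.30753117 -101.44298951  107.        ] -112.5246980652502 -112.65934428162461 35.607453338790975
pin [513.99169883 -83.59071214 107.        ] -111.60689966171267 -111.86791383929798 16.175457753883183
l1 [548.57732154 -94.89072223 106.        ] -42.614015821344616 38.9020296654955
l2 [549.03348456 -50.42646846 106.        ] 31.93028737554904 34.27083521359421
l3 [511.50510426 -35.78891687 106.        ] 104.45067182769188 33.83334294156428
l4 [484.44199531 -66.57685139 106.        ] 176.81621779279737 35.56098522952474
glue top [ 610.60589589 -239.79007543  175.        ] foot [ 598.5304979  -241.17500546    0.        ] scene glue foot [ 6.19782604e+02 -2.45278252e+02  1.13686838e-13] [ 620.14115659 -238.981679    175.        ]
[ 330.13698344 -293.37700092   45.        ]
[ 494.19332522 -327.38228962   45.        ]
[ 502.63873606 -242.63766206   45.        ]
[[-0.936  0.351 -0.001]
 [ 0.351  0.936 -0.002]
 [ 0.    -0.002 -1.   ]]
```

The pointer sits at -112.5°, which is click 5. The long tick is at about 175.5° (click 8), so it needs 3 clicks clockwise. I'll close the fingers and go above the gap trailing the pointer lobe.

```bash
cat >> h.py <<'E'
from scipy.spatial.transform import Rotation as R_
HUB=np.array([520,-69.])
def goal(phi,R,z,al=None):
    """print shift/turn in units from measured pose to finger at angle phi, radius R; al = angle the tool x is tangent for"""
    s=state();M=R_.from_quat(s["tool_rot"]).as_matrix();a=np.radians(phi);b=np.radians(phi if al is None else al)
    P=np.r_[HUB+R*np.array([np.cos(a),np.sin(a)]),z]
    X=np.array([np.sin(b),-np.cos(b),0]);Z=np.array([0,0,-1.]);T=np.c_[X,np.cross(Z,X),Z]
    print("goal",P.round(1),"shift",(M.T@(P-s["ee_pos"])/25).round(2),"turn",(R_.from_matrix(M.T@T).as_rotvec(degrees=True)/5).round(2))
def now():
    s=state();d=s["ee_pos"][:2]-HUB
    print("t",round(s["t"],2),"tcp",s["ee_pos"].round(1),"phi",np.degrees(np.arctan2(d[1],d[0])).round(1),"R",np.hypot(*d).round(1),"F",s["force"].round(2),"w",round(s["grip_width"],1),"q",s["q"].round(2))
E
python3 -c "
from h import *
now();goal(-76,58,230)"
```

```text
t 0.1 tcp [219.1 584.6 230.1] phi 114.7 R 719.5 F [0.01 0.42 0.99] w 85.5 q [ 1.1   0.22  1.61 -0.    1.31 -0.11]
goal [ 534.  -125.3  230. ] shift [-21.76 -22.16   0.05] turn [-0.02 -0.01 -6.91]
```

carry_out --pt "-1.1 -1.1 0 0 0 0 1" --pt "-2.2 -2.2 0 0 0 0 1" --pt "-3.3 -3.3 0 0 0 0 1" --pt "-4.4 -4.4 0 0 0 0 1" --pt "-5.4 -5.5 0 0 0 0 1" --squeeze 20

```text
t: 0.52
ee_pos: [297.8, 407.1, 230.6]
tool_rot: [0.178, 0.984, -0.001, -0.0]
force: [0.2, -0.5, 0.5]
grip_width: 25.7
grasp_force: 0.0
```

carry_out --pt "-1.1 -1.1 0 0 0 0 1" --pt "-2.2 -2.2 0 0 0 0 1" --pt "-3.3 -3.3 0 0 0 0 1" --pt "-4.4 -4.4 0 0 0 0 1" --pt "-5.4 -5.5 0 0 0 0 1"

```text
t: 0.93
ee_pos: [375.9, 231.0, 231.0]
tool_rot: [0.178, 0.984, -0.0, 0.0]
force: [0.9, 0.3, 0.1]
grip_width: -0.2
grasp_force: 0.0
```

carry_out --pt "-1.1 -1.1 0 0 0 0 1" --pt "-2.2 -2.2 0 0 0 0 1" --pt "-3.3 -3.3 0 0 0 0 1" --pt "-4.4 -4.4 0 0 0 0 1" --pt "-5.4 -5.5 0 0 0 0 1"

```text
t: 1.35
ee_pos: [454.1, 54.8, 231.1]
tool_rot: [0.179, 0.984, 0.0, 0.0]
force: [0.4, 0.9, 1.0]
grip_width: 0.2
grasp_force: 0.0
```

carry_out --pt "-1.1 -1.1 0 0 0 0 1" --pt "-2.2 -2.2 0 0 0 0 1" --pt "-3.3 -3.3 0 0 0 0 1" --pt "-4.4 -4.4 0 0 0 0 1" --pt "-5.4 -5.5 0 0 0 0 1"

```text
t: 1.77
ee_pos: [532.2, -121.4, 230.8]
tool_rot: [0.179, 0.984, 0.0, -0.0]
force: [0.2, -0.0, 0.7]
grip_width: -0.1
grasp_force: 0.0
```

carry_out --pt "0 0 0 0 0 -1.4 1" --pt "0 0 0 0 0 -2.8 1" --pt "0 0 0 0 0 -4.2 1" --pt "0 0 0 0 0 -5.6 1" --pt "0 0 0 0 0 -6.9 1"

```text
t: 2.18
ee_pos: [531.5, -119.5, 230.5]
tool_rot: [-0.124, 0.992, 0.0, -0.001]
force: [0.1, -0.1, -0.3]
grip_width: 0.1
grasp_force: 0.0
```

```bash
python3 -c "
from h import *
now();goal(-76,58,130)"
```

```text
t 2.18 tcp [ 531.5 -119.5  230.5] phi -77.2 R 51.8 F [ 0.07 -0.06 -0.33] w 0.1 q [-0.35  0.05  1.8   0.    1.29 -2.17]
goal [ 534.  -125.3  130. ] shift [-0.05 -0.25  4.02] turn [ 0.01 -0.01  0.05]
```

carry_out --pt "0 -0.25 1 0 0 0 1" --pt "0 -0.25 2 0 0 0 1" --pt "0 -0.25 3 0 0 0 1" --pt "0 -0.25 4 0 0 0 1" --pt "0 -0.25 4 0 0 0 1"

```text
t: 2.6
ee_pos: [528.5, -123.7, 125.0]
tool_rot: [-0.121, 0.993, 0.003, -0.006]
force: [-2.1, 0.6, -0.7]
grip_width: -0.2
grasp_force: 0.0
```

```bash
cat >> h.py <<'E'
def shot(name):
    import cv2
    a=vision.capture("top")[188:278,285:375,::-1];b=vision.capture("scene")[125:215,245:335,::-1]
    r=lambda i:cv2.resize(i,(400,400),interpolation=cv2.INTER_CUBIC)
    cv2.imwrite(f"pics/{name}.png",np.hstack([r(a),r(b)]))
E
python3 -c "
from h import *
now();shot('c1');goal(-76,58,93)"
```

```text
t 2.6 tcp [ 528.5 -123.7  125. ] phi -81.2 R 55.4 F [-2.15  0.62 -0.68] w -0.2 q [-0.36  0.17  1.88 -0.    1.1  -2.17]
goal [ 534.  -125.3   93. ] shift [-0.07 -0.03  1.48] turn [ 0.02 -0.03 -0.01]
```

View pics/c1.png

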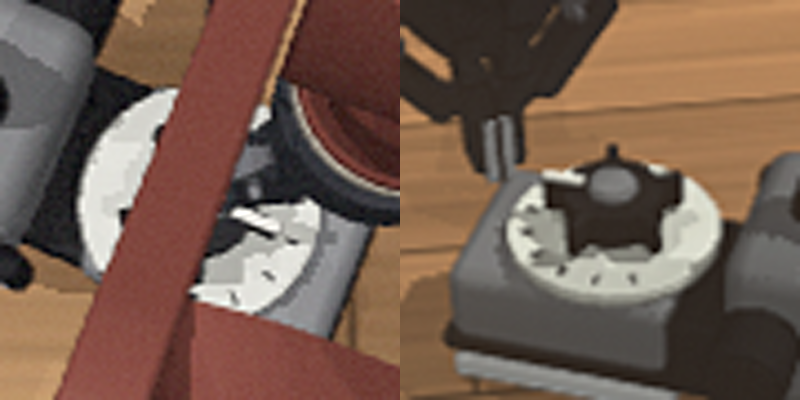

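The scene crop shows the closed fingertip at about (505,175), outside the scale plate and behind the pointer (565,178). The scene view stays clear of the arm, so I can use it for feedback.

carry_out --pt "0 0 0 0 0 0 1" --pt "0 0 0 0 0 0 1"

```text
t: 2.87
ee_pos: [535.1, -126.0, 133.6]
tool_rot: [-0.121, 0.993, -0.001, 0.002]
force: [-1.1, -0.9, 0.7]
grip_width: 0.1
grasp_force: 0.0
```

```bash
python3 -c "
from h import *
now();goal(-76,58,94)"
```

```text
t 2.87 tcp [ 535.1 -126.   133.6] phi -75.2 R 59.0 F [-1.14 -0.85  0.68] w 0.1 q [-0.36  0.16  1.87 -0.    1.1  -2.17]
goal [ 534.  -125.3   94. ] shift [0.04 0.04 1.58] turn [-0.03  0.04 -0.01]
```

carry_out --pt "0 0 0.3 0 0 0 1" --pt "0 0 0.6 0 0 0 1" --pt "0 0 0.9 0 0 0 1" --pt "0 0 1.2 0 0 0 1" --pt "0 0 1.45 0 0 0 1"

```text
t: 3.28
ee_pos: [532.8, -125.2, 93.7]
tool_rot: [-0.121, 0.993, 0.0, -0.001]
force: [0.4, -0.3, -0.4]
grip_width: 0.1
grasp_force: 0.0
```

carry_out --pt "0 0 0 0 0 0 1" --pt "0 0 0 0 0 0 1" --pt "0 0 0 0 0 0 1" --pt "0 0 0 0 0 0 1" --pt "0 0 0 0 0 0 1"

```text
t: 3.7
ee_pos: [533.9, -125.6, 95.6]
tool_rot: [-0.121, 0.993, -0.0, 0.0]
force: [0.0, 0.3, -0.1]
grip_width: 0.2
grasp_force: 0.0
```

```bash
python3 -c "
from h import *
now();goal(-76,44,93)"
```

```text
t 3.7 tcp [ 533.9 -125.6   95.6] phi -76.2 R 58.3 F [ 0.05  0.35 -0.1 ] w 0.2 q [-0.36  0.21  1.9  -0.    1.03 -2.17]
goal [ 530.6 -111.7   93. ] shift [-0.01  0.57  0.1 ] turn [-0.01  0.01 -0.01]
```

carry_out --pt "0 0.12 0.1 0 0 0 1" --pt "0 0.24 0.1 0 0 0 1" --pt "0 0.36 0.1 0 0 0 1" --pt "0 0.48 0.1 0 0 0 1" --pt "0 0.56 0.1 0 0 0 1"

```text
t: 4.12
ee_pos: [529.9, -111.3, 92.5]
tool_rot: [-0.122, 0.993, 0.0, -0.0]
force: [-0.9, 0.4, -0.2]
grip_width: -0.1
grasp_force: 0.0
```

carry_out --pt "0 0 0 0 0 0 1" --pt "0 0 0 0 0 0 1" --pt "0 0 0 0 0 0 1"

```text
t: 4.37
ee_pos: [530.2, -111.9, 92.6]
tool_rot: [-0.121, 0.993, -0.0, 0.0]
force: [-0.2, 0.3, -0.1]
grip_width: 0.2
grasp_force: 0.0
```

```bash
python3 -c "
from h import *
now();shot('c2');goal(-97,44,93)"
```

```text
t 4.37 tcp [ 530.2 -111.9   92.6] phi -76.7 R 44.1 F [-0.19  0.26 -0.07] w 0.2 q [-0.34  0.21  1.91 -0.    1.02 -2.15]
goal [ 514.6 -112.7   93. ] shift [ 0.61  0.12 -0.02] turn [-0.    0.    4.19]
```

View pics/c2.png

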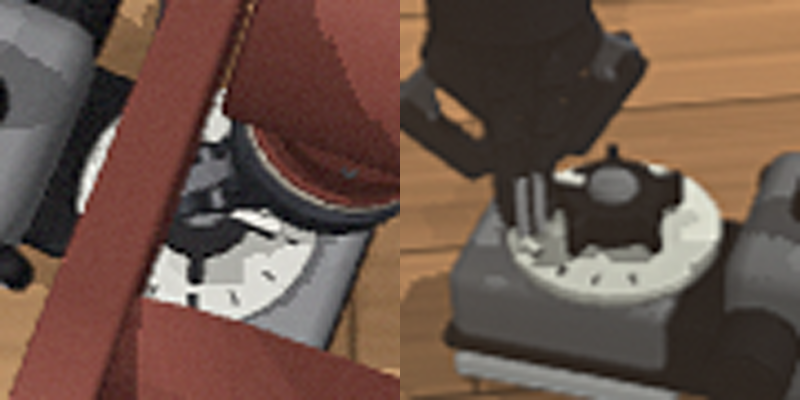

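The finger sits in the gap behind the pointer lobe without touching it. I'll start pushing gently along the arc.

carry_out --pt "0.12 0.01 0 0 0 0.8 1" --pt "0.24 0.02 0 0 0 1.7 1" --pt "0.37 0.04 0 0 0 2.5 1" --pt "0.49 0.08 0 0 0 3.4 1" --pt "0.6 0.12 0 0 0 4.2 1"

```text
t: 4.88
ee_pos: [515.7, -113.2, 92.9]
tool_rot: [0.064, 0.998, -0.0, 0.001]
force: [3.8, -0.4, -1.7]
grip_width: 0.1
grasp_force: 1.4
```

carry_out --pt "0 0 0 0 0 0 1" --pt "0 0 0 0 0 0 1" --pt "0 0 0 0 0 0 1"

```text
t: 5.13
ee_pos: [515.4, -113.0, 92.8]
tool_rot: [0.061, 0.998, -0.0, 0.001]
force: [1.7, -1.1, -1.4]
grip_width: -0.0
grasp_force: 1.1
```

```bash
python3 -c "
from h import *
now();shot('c3');goal(-107,44,93)"
```

```text
t 5.13 tcp [ 515.4 -113.    92.8] phi -96.0 R 44.2 F [ 1.69 -1.13 -1.44] w -0.0 q [-0.35  0.18  1.95 -0.    1.02 -1.8 ]
goal [ 507.1 -111.1   93. ] shift [ 0.34  0.03 -0.01] turn [-0.    0.01  2.  ]
```

View pics/c3.png

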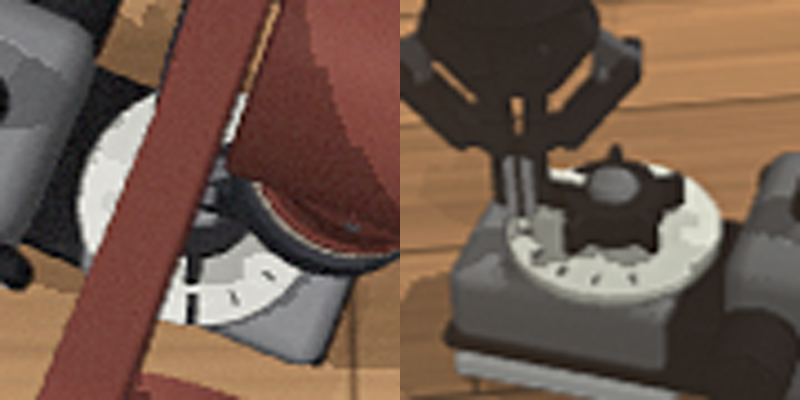

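Contact at about 2 N, and the lobe has barely moved. I'll push on in small steps and watch for the force to drop as it snaps.

carry_out --pt "0.07 0 0 0 0 0.4 1" --pt "0.14 0.01 0 0 0 0.8 1" --pt "0.21 0.02 0 0 0 1.2 1" --pt "0.28 0.03 0 0 0 1.6 1" --pt "0.34 0.03 0 0 0 2 1"

```text
t: 5.65
ee_pos: [505.9, -110.5, 92.5]
tool_rot: [0.149, 0.989, 0.0, -0.001]
force: [0.6, -0.4, -0.8]
grip_width: -0.2
grasp_force: 0.1
```

carry_out --pt "0 0 0 0 0 0 1" --pt "0 0 0 0 0 0 1" --pt "0 0 0 0 0 0 1"

```text
t: 5.9
ee_pos: [506.2, -110.6, 92.4]
tool_rot: [0.148, 0.989, 0.0, -0.0]
force: [-0.0, -0.3, -1.2]
grip_width: 0.0
grasp_force: 0.0
```

```bash
python3 -c "
from h import *
now();shot('c4');goal(-111,44,93)"
```

```text
t 5.9 tcp [ 506.2 -110.6   92.4] phi -108.4 R 43.8 F [-0.03 -0.33 -1.16] w 0.0 q [-0.35  0.16  1.97  0.    1.02 -1.62]
goal [ 504.2 -110.1   93. ] shift [ 0.09 -0.   -0.02] turn [ 0.   -0.01  0.8 ]
```

View pics/c4.png

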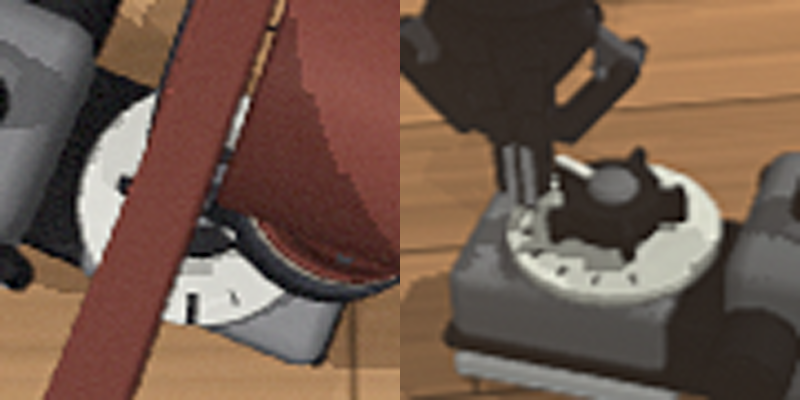

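One click done: the pointer has moved to (575,165), the lobes have turned about 24°, and the force is back to zero. On to the next one.

```bash
python3 -c "
from h import *
goal(-120,44,93);goal(-132,44,93)"
```

```text
goal [ 498.  -107.1   93. ] shift [ 0.36  0.04 -0.02] turn [ 0.   -0.01  2.6 ]
goal [ 490.6 -101.7   93. ] shift [ 0.71  0.16 -0.02] turn [-0.   -0.01  5.  ]
```

carry_out --pt "0.09 0 0 0 0 0.6 1" --pt "0.18 0.01 0 0 0 1.2 1" --pt "0.27 0.02 0 0 0 1.9 1" --pt "0.36 0.04 0 0 0 2.6 1" --pt "0.36 0.04 0 0 0 2.6 1"

```text
t: 6.42
ee_pos: [498.4, -107.5, 92.7]
tool_rot: [0.26, 0.966, -0.0, 0.001]
force: [0.3, -1.9, -0.7]
grip_width: -0.0
grasp_force: 0.8
```

carry_out --pt "0.07 0 0 0 0 0.5 1" --pt "0.14 0.01 0 0 0 1 1" --pt "0.21 0.02 0 0 0 1.4 1" --pt "0.28 0.03 0 0 0 1.9 1" --pt "0.36 0.04 0 0 0 2.4 1"

```text
t: 6.83
ee_pos: [490.9, -102.1, 92.6]
tool_rot: [0.359, 0.933, -0.0, 0.0]
force: [0.4, -1.1, 0.6]
grip_width: 0.3
grasp_force: 0.4
```

carry_out --pt "0 0 0 0 0 0 1" --pt "0 0 0 0 0 0 1" --pt "0 0 0 0 0 0 1"

```text
t: 7.08
ee_pos: [490.9, -101.7, 92.5]
tool_rot: [0.358, 0.934, 0.0, -0.0]
force: [0.3, -0.2, -1.0]
grip_width: -0.0
grasp_force: 0.0
```

```bash
python3 -c "
from h import *
now();shot('c5');goal(-144,44,93);goal(-156,44,93)"
```

```text
t 7.08 tcp [ 490.9 -101.7   92.5] phi -131.7 R 43.8 F [ 0.27 -0.17 -1.01] w -0.0 q [-0.34  0.12  2.01  0.    1.01 -1.18]
goal [484.4 -94.9  93. ] shift [ 0.38  0.03 -0.02] turn [ 0.  -0.   2.4]
goal [479.8 -86.9  93. ] shift [ 0.73  0.14 -0.02] turn [ 0.  -0.   4.8]
```

View pics/c5.png

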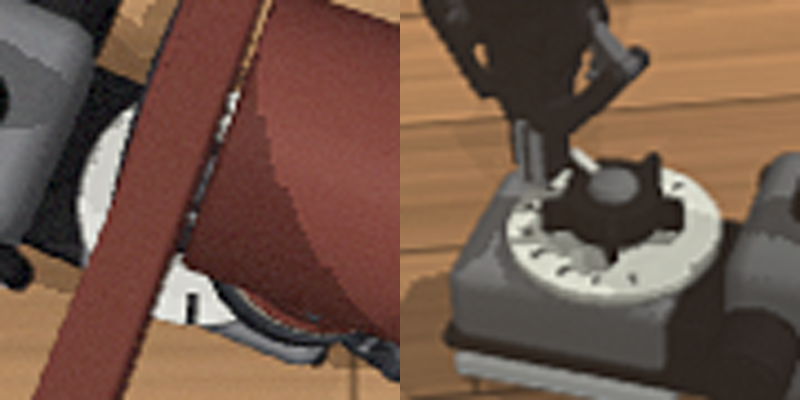

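That is click 7: the pointer is at (583,157) and the force is zero. The last click is the same move.

carry_out --pt "0.09 0 0 0 0 0.6 1" --pt "0.18 0.01 0 0 0 1.2 1" --pt "0.27 0.02 0 0 0 1.8 1" --pt "0.36 0.03 0 0 0 2.4 1" --pt "0.36 0.03 0 0 0 2.4 1"

```text
t: 7.6
ee_pos: [484.8, -95.3, 92.6]
tool_rot: [0.454, 0.891, -0.0, 0.0]
force: [-0.3, -1.2, -0.2]
grip_width: 0.1
grasp_force: 0.4
```

carry_out --pt "0.07 0 0 0 0 0.5 1" --pt "0.14 0.01 0 0 0 1 1" --pt "0.21 0.02 0 0 0 1.4 1" --pt "0.28 0.03 0 0 0 1.9 1" --pt "0.36 0.04 0 0 0 2.4 1"

```text
t: 8.02
ee_pos: [480.2, -87.7, 92.6]
tool_rot: [0.545, 0.838, -0.0, 0.0]
force: [0.2, -0.8, -0.4]
grip_width: 0.2
grasp_force: 0.5
```

carry_out --pt "0 0 0 0 0 0 1" --pt "0 0 0 0 0 0 1" --pt "0 0 0 0 0 0 1"

```text
t: 8.27
ee_pos: [480.2, -87.4, 92.6]
tool_rot: [0.544, 0.839, 0.0, -0.0]
force: [-0.2, 1.2, 0.3]
grip_width: 0.1
grasp_force: 0.1
```

```bash
python3 -c "
from h import *
now();shot('c6');goal(-150,65,93)"
```

```text
t 8.27 tcp [480.2 -87.4  92.6] phi -155.2 R 43.8 F [-0.18  1.18  0.26] w 0.1 q [-0.32  0.1   2.04  0.    1.01 -0.74]
goal [ 463.7 -101.5   93. ] shift [-0.25 -0.83 -0.02] turn [-0.  -0.  -1.2]
```

View pics/c6.png

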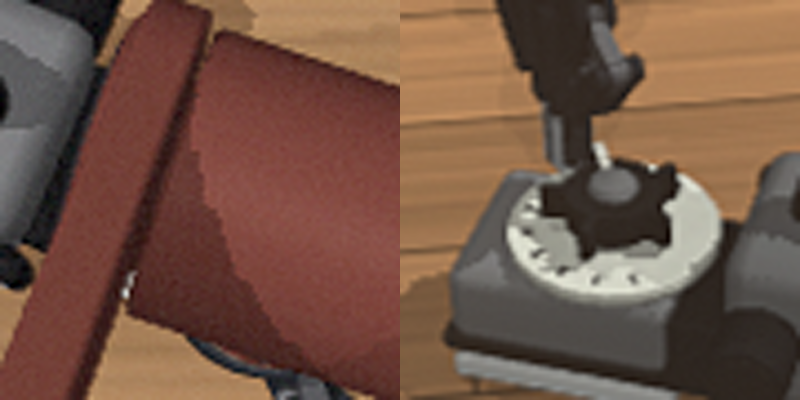

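The wheel is about halfway between clicks 7 and 8: the pointer is at (600,152) and should end near (613,148). It needs a little more.

carry_out --pt "0.03 0 0 0 0 0.2 1" --pt "0.06 0 0 0 0 0.4 1" --pt "0.09 0 0 0 0 0.6 1" --pt "0.12 0.01 0 0 0 0.8 1" --pt "0.12 0.01 0 0 0 0.8 1"

```text
t: 8.78
ee_pos: [479.2, -84.2, 92.5]
tool_rot: [0.574, 0.819, 0.0, -0.0]
force: [-0.2, -0.4, -0.2]
grip_width: 0.0
grasp_force: 0.0
```

```bash
python3 -c "
from h import *
import cv2
now();shot('c7')
a=[cv2.imread(f'pics/c{i}.png')[140:270,540:700].astype(float) for i in (1,5,6,7)]
for i in range(3):print(np.abs(a[3]-a[i]).mean())
goal(-150,68,93)"
```

```text
t 8.78 tcp [479.2 -84.2  92.5] phi -159.5 R 43.6 F [-0.18 -0.42 -0.24] w 0.0 q [-0.32  0.09  2.04  0.    1.01 -0.67]
14.586858974358975
33.47588141025641
17.357307692307693
goal [ 461.1 -103.    93. ] shift [-0.45 -0.94 -0.02] turn [ 0.   -0.   -2.01]
```

The force is zero and the lobe pattern matches the start again, which is a 72° turn. I'll back straight out, lift and clear the view.

carry_out --pt "-0.1 -0.2 0 0 0 0 1" --pt "-0.1 -0.5 0 0 0 0 1" --pt "-0.1 -0.8 0 0 0 0 1" --pt "-0.1 -1.1 0 0 0 0 1" --pt "-0.1 -1.3 0 0 0 0 1"

```text
t: 9.3
ee_pos: [448.0, -98.2, 92.3]
tool_rot: [0.574, 0.819, -0.0, -0.0]
force: [0.6, -0.8, 0.9]
grip_width: -0.3
grasp_force: 0.0
```

carry_out --pt "0 0 -0.5 0 0 0 1" --pt "0 0 -1.5 0 0 0 1" --pt "0 0 -2.5 0 0 0 1" --pt "0 0 -3.5 0 0 0 1" --pt "0 0 -4.5 0 0 0 1"

```text
t: 9.72
ee_pos: [448.7, -98.0, 206.0]
tool_rot: [0.574, 0.819, -0.0, -0.0]
force: [1.4, 1.1, -0.0]
grip_width: 0.2
grasp_force: 0.0
```

```bash
python3 -c "
from h import *
now()
s=state();print((R_.from_quat(s['tool_rot']).as_matrix().T@(np.array([300,300,230])-s['ee_pos'])/25).round(2))"
```

```text
t 9.72 tcp [448.7 -98.  206. ] phi -157.9 R 77.0 F [ 1.44  1.12 -0.  ] w 0.2 q [-0.37 -0.12  2.02  0.    1.25 -0.72]
[16.99 -0.17 -0.96]
```

carry_out --pt "1.2 0 -0.5 0 0 0 1" --pt "2.5 0 -1 0 0 0 1" --pt "3.8 0 -1 0 0 0 1" --pt "5.1 0 -1 0 0 0 1" --pt "6.4 0 -1 0 0 0 1"

```text
t: 10.13
ee_pos: [394.0, 53.3, 230.4]
tool_rot: [0.575, 0.818, 0.0, 0.001]
force: [0.4, 1.1, -0.0]
grip_width: -0.3
grasp_force: 0.0
```

carry_out --pt "1.3 0 0 0 0 0 1" --pt "2.6 0 0 0 0 0 1" --pt "3.9 0 0 0 0 0 1" --pt "5.2 0 0 0 0 0 1" --pt "6.4 0 0 0 0 0 1"

```text
t: 10.55
ee_pos: [339.1, 204.0, 230.0]
tool_rot: [0.574, 0.819, 0.0, 0.0]
force: [0.4, 0.2, 0.1]
grip_width: -0.2
grasp_force: 0.0
```

carry_out --pt "0 0 0 0 0 0 1" --pt "0 0 0 0 0 0 1" --pt "0 0 0 0 0 0 1" --pt "0 0 0 0 0 0 1" --pt "0 0 0 0 0 0 1"

```text
t: 10.97
ee_pos: [340.8, 201.8, 230.0]
tool_rot: [0.575, 0.818, -0.0, 0.0]
force: [0.3, 0.2, -0.5]
grip_width: 0.1
grasp_force: 0.0
```

```bash
python3 -c "
from h import *
now();shot('c8')"
```

```text
t 10.97 tcp [340.8 201.8 230. ] phi 123.5 R 324.7 F [ 0.33  0.19 -0.53] w 0.1 q [ 0.36 -0.31  2.12 -0.    1.33  0.01]
```

View pics/c8.png

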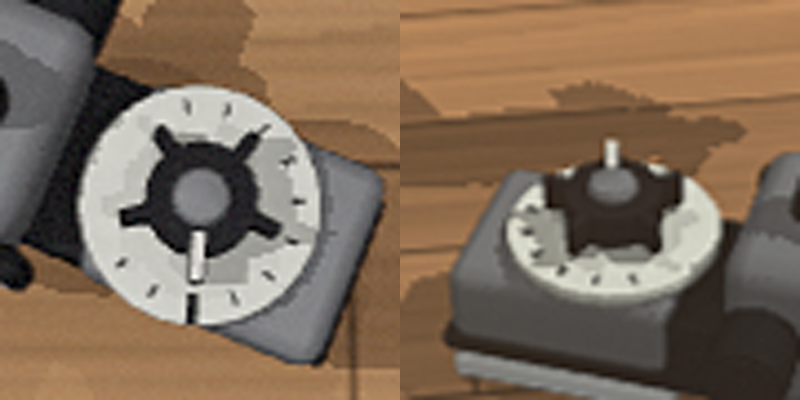

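The pointer ridge (197,258) lines up with the long tick (192,308), the planer hasn't moved, and the arm is clear.

```bash
python3 -c "
from plant import job
print(job.job_done())"
```

```text
the job is handed in; nothing more can be done
None
```

The depth wheel was turned three clicks clockwise, from click 5 to click 8; in the last picture its pointer ridge lines up with the long tick and the planer has not visibly moved, and the job is handed in.

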